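# Pack the closed samples into the transport carrier

### The job

Pack the four closed sample containers upright into the carrier, each standing on the floor of the insert pocket cut for its shape: the wide round jar in the wide round pocket, the slim vial in the small round pocket, the square bottle in the square pocket and the oblong bottle in the oblong slot. Set each one down gently without dropping it, and leave the open jar and the open square bottle, which have no cap, standing where they are.

Things in the scene. Friction and masses are not known exactly. Their poses are not given: they have to be found in the camera images.
- jar: Closed wide round sample jar to be packed: amber body 54 mm across (50 mm at the very foot), 54 mm high, with a ribbed grey screw cap 58 mm across from 54 to 70 mm height; 80 to 155 g. Rigid; it can be gripped across the cap. Origin at the centre of its underside, z up.
- vial: Closed slim round sample vial to be packed: amber body 29 mm across, grey ribbed cap 31 mm across from 67 to 85 mm height, 85 mm high in all; 35 to 70 g. Origin at the centre of its underside, z up.
- square_bottle: Closed square sample bottle to be packed: amber body 42 x 42 mm, 64 mm high, with a round grey cap 32 mm across on top, 80 mm high in all; 70 to 140 g. Origin at the centre of its underside, z up. x and y square to its flat sides.
- oblong_bottle: Closed flat oblong sample bottle to be packed: amber body 64 mm long (its x) by 26 mm thick (its y), 66 mm high, with a round grey cap 23 mm across on top, 80 mm high in all; 60 to 130 g. Origin at the centre of its underside, z up.
- open_jar: Look-alike that stays on the bench: the same amber wide jar without a cap, open and empty, 54 mm across, 54 mm high, wall 3 mm. Origin at the centre of its underside, z up. All six containers stand at least 85 mm apart (centres) at the start; a petri dish and a bench timer, under 18 mm high, lie among them.
- open_square_bottle: Look-alike that stays on the bench: the same amber square bottle (42 x 42 mm, 64 mm high) without a cap, with a bare neck 25 mm across and a dark mouth on top, 75 mm high in all. Origin at the centre of its underside, z up.
- insert_wide: Insert with the wide round pocket, 72 mm across, for the jar. Fixed green block 92 x 92 x 30 mm, one of four side by side (two by two, 102 mm pitch, order varies) in an open aluminium carrier 212 mm square. Origin: centre of its underside, 5 mm above the bench; pocket centred, 24 mm deep: top 35 mm, pocket floor 11 mm above the bench.
- insert_slim: Insert with the small round pocket, 46 mm across, for the vial. Fixed green block 92 x 92 x 30 mm, one of four side by side (two by two, 102 mm pitch, order varies) in an open aluminium carrier 212 mm square. Origin: centre of its underside, 5 mm above the bench; pocket centred, 24 mm deep: top 35 mm, pocket floor 11 mm above the bench.
- insert_square: Insert with the square pocket, 58 x 58 mm, sides along the block's sides, for the square bottle. Fixed green block 92 x 92 x 30 mm, one of four side by side (two by two, 102 mm pitch, order varies) in an open aluminium carrier 212 mm square. Origin: centre of its underside, 5 mm above the bench; pocket centred, 24 mm deep: top 35 mm, pocket floor 11 mm above the bench. x and y along the block's sides.
- insert_oblong: Insert with the oblong slot, 80 mm along its x by 42 mm along its y, for the oblong bottle. Fixed green block 92 x 92 x 30 mm, one of four side by side (two by two, 102 mm pitch, order varies) in an open aluminium carrier 212 mm square. Origin: centre of its underside, 5 mm above the bench; pocket centred, 24 mm deep: top 35 mm, pocket floor 11 mm above the bench. x and y along the block's sides.
There are look-alikes about, which are no part of the job. What is shaped like the oblong_bottle but blue is not meant.

How it is judged:
At the end, for the whole second after the job is handed in: Each closed container stands in its own insert: centre within 13 mm of the insert's, underside within 5 mm of the pocket floor, tilt under 0.15 rad, at rest. The open jar and open square bottle stand upright, at rest, within 40 mm of their start (horizontal distance between jar and insert_wide below 0.013 m and z of jar in the frame of insert_wide below 0.011 m and angle between each of jar, vial, square_bottle, oblong_bottle, open_jar, open_square_bottle's own z axis and vertical below 0.15 rad and linear speed of each of jar, vial, square_bottle, oblong_bottle, open_jar, open_square_bottle below 0.02 m/s and angular speed of each of jar, vial, square_bottle, oblong_bottle below 0.3 rad/s and horizontal distance between vial and insert_slim below 0.013 m and z of vial in the frame of insert_slim below 0.011 m and horizontal distance between square_bottle and insert_square below 0.013 m and z of square_bottle in the frame of insert_square below 0.011 m and horizontal distance between oblong_bottle and insert_oblong below 0.013 m and z of oblong_bottle in the frame of insert_oblong below 0.011 m and distance of each of open_jar, open_square_bottle from where it was at the start of the episode below 0.04 m); the robot touches nothing.
It fails at once if an open look-alike is moved 40 mm or more from its place (distance of any of open_jar, open_square_bottle from where it was at the start of the episode above 0.04 m).
It fails at once if a closed container is dropped: out of the fingers with its underside more than 38 mm above the bench ((height (world z) of jar above 0.038 m and contact force between jar and the fingers below 0.01 N) or (height (world z) of vial above 0.038 m and contact force between vial and the fingers below 0.01 N) or (height (world z) of square_bottle above 0.038 m and contact force between square_bottle and the fingers below 0.01 N) or (height (world z) of oblong_bottle above 0.038 m and contact force between oblong_bottle and the fingers below 0.01 N)).
It also fails if it takes over 106 s, if anything falls off the work surface, if the arm or the gripper's body presses on something with over 40 N, if the wrist force passes 120 N, or if a joint passes its speed limit or range.

### The arm

A 6-joint arm with a two-finger parallel gripper is mounted at the origin on the work surface. World frame = base frame: x ahead of the robot, y to its left, z up, the work surface at z = 0. Lengths are in m, angles in rad, forces in N, time in s.
With the tool pointing down it reaches from about 0.375 to 0.975 m from the base axis. Payload 3.8 kg.
Tool frame: the origin (TCP) lies on the centre line of the jaws, within the pads' length; the fingertips stand 17 mm ahead of it and the grasp point (between the pads) lies 2 mm behind it (bot.tip_extent is the distance from the TCP to the fingertips, in m); z points along the fingers, y is the line along which they close (so a half turn about z gives the same grasp; the last joint's range is limited). The gripper opens to 85 mm and grips with 20 to 120 N. Pads are 22 mm wide; open, the fingers measure 114 mm over their backs; the gripper's body (76 mm by 85 mm) begins 54 mm behind the grasp point. The pads swing forward as they close: fully open they stand 13 mm farther back than shut.
Start: joints at [1.103, 0.264, 1.604, -0, 1.274, -0.037], TCP at [0.282, 0.613, 0.248] pointing down, gripper open.
Joint ranges: [-2.63, 2.63], [-0.94, 2.18], [0.31, 2.57], [-1.31, 4.45], [0, 2.66], [-2.55, 2.55]. Speed limits (rad/s): [2.57, 2.57, 3.14, 3.14, 3.14, 3.14].

### API

Orientations are given as a rotation vector (axis times angle).
In Python, from workcell import readout, read_camera, finish_job, bot gives the robot as it stands.
- The arm moves only by the tool jog_arm, never from a script. Its argument "deltas" is one flat list of numbers, 7 for each row, row after row: the shift along the tool's x, y, z in m, then the turn, a rotation vector about the tool's x, y, z in degrees, then the gripper command: -1 is shut, 1 is fully open, values between are in proportion. A call has 1 to 8 rows; each row is the pose to reach, as a shift and turn from the pose commanded when the call began, along the tool's axes at that moment; what a row does not reach only later rows make up. A row lasts 1/10 s, in which the tool goes at most 50 mm and 8.59 degrees, less where a joint would pass 70% of its speed; a pose out of reach is approached as far as the arm can. A call with a gripper value outside its range is refused whole. The fingers move at their own pace and stop on an object; "squeeze" is the grip in N (left out, the last holds). Time passes only in rows, so rows that repeat a pose let the fingers close. It gives the time, the measured TCP pose, the force, the opening and the grip force at its end, in the units of the state.
- readout.read_state(): the state, without advancing time (a new reading comes with each control period).
- read_camera(name): name is "scene" or "top" or "wrist"; returns a dict with "color" (480x640x3 uint8, blue, green, red), "fx", "fy", "cx", "cy" (pixels), "origin" and "attitude" of the camera in the world. Camera axes: x right, y down, z forward; pixel columns grow to the right and rows downward; lengths in m; the calibration is good to about 2 mm. A picture is of the moment at which its call begins. There is no depth.
- finish_job(): hands the job in; it is judged then, once.
The state is a dict: "time": time; "q": joint angles; "joint_vel": joint speeds; "joint_torque": joint torques, N m; "tool_pos": TCP position; "tcp_rot": TCP orientation; "wrist_force": force on the tool from outside, world axes, zero at the start; "torque": the same for the moment, N m; "width": opening from 0.0 (shut) to 1.0 (fully open); "grip_force": force on a finger pad.
Only numpy, scipy, OpenCV 4.12 (cv2) and the standard library are available. Lean on these libraries where they do the work, as an engineer would, in place of code of your own. Each camera call takes 0.05 s, during which the arm holds its last target. There are 200 camera calls.

## Working session

There is one attempt and no reset: what is moved stays moved. The work goes in short steps, Python scripts to look and compute and a tool call to move; the robot and the scene stay as the last step left them, time stands still between calls to the robot, and variables do not carry over. Pictures are saved under pics/ and viewed, at most 16 in all, crops included, and the job is handed in when it is done.

Besides the shell and the picture viewer there is one more tool, called after ">>>" in YAML: its name, and indented under it one key for each argument. jog_arm: Moves the arm, as the interface text tells. Its arguments: {"type":"object","properties":{"deltas":{"type":"array"},"squeeze":{"type":"number"}},"required":["deltas"]}

```bash
ls; mkdir -p pics; python3 - <<'E'
from workcell import readout, read_camera, bot
import cv2
s=readout.read_state(); print(s['time'],s['tool_pos'],s['tcp_rot'],s['width'])
for n in("top","scene"):
    c=read_camera(n); cv2.imwrite(f"pics/{n}0.png",c["color"]); print(n,c["fx"],c["fy"],c["cx"],c["cy"],c["origin"],c["attitude"])
E
```

```text
pics
0.0 [0.2815294  0.61271571 0.24692857] [-0.67133619 -3.06840185  0.0034732 ] 1.0010986659181367
top 457.2126898093153 457.2126898093153 311.3074064933502 241.17918750003676 [ 0.5420419  -0.01479855  0.86058231] [-2.18980278  2.20078994 -0.07085345]
scene 607.1687711825371 607.1687711825371 326.82419895751576 237.9894408750588 [1.42546068 0.21101322 0.90820952] [-1.49543244 -2.04720268  0.84307421]
```

View pics/top0.png

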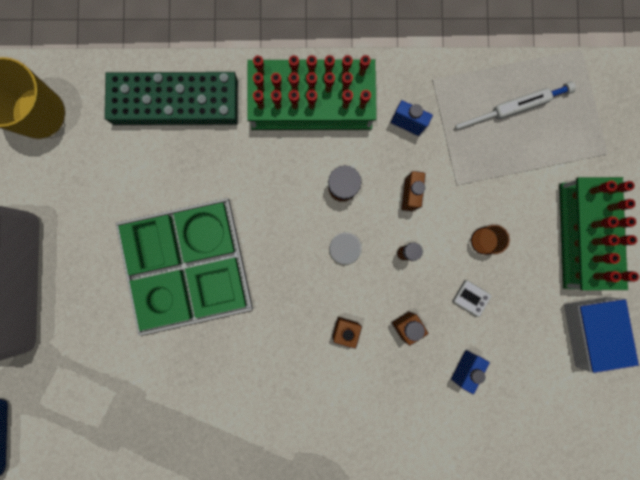

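View pics/scene0.png

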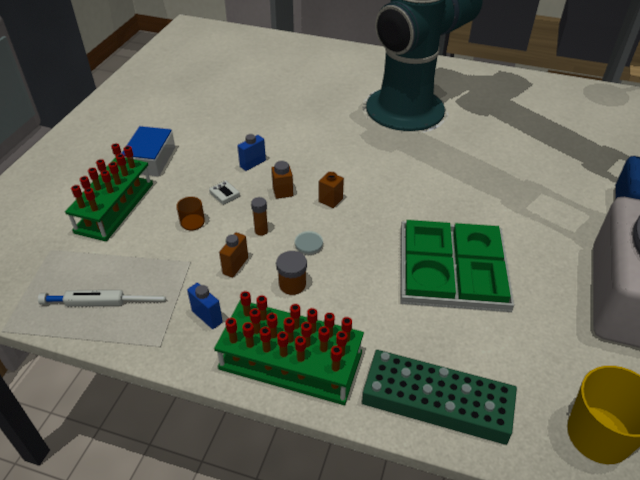

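The top view shows the closed jar (345,183), oblong bottle (414,190), vial (410,252) and square bottle (410,328). The open jar is at (488,240) and the open square bottle at (347,333). In the carrier, the slot is at (149,243), wide pocket (204,233), slim pocket (161,299) and square pocket (216,289). The scene view agrees: the blue bottles are the decoys.

```bash
cat > h.py <<'E'
import numpy as np, cv2
from scipy.spatial.transform import Rotation as Ro
from workcell import readout, read_camera, bot
def cast(c,uv,z):
    uv=np.atleast_2d(uv).astype(float)
    d=np.c_[(uv[:,0]-c["cx"])/c["fx"],(uv[:,1]-c["cy"])/c["fy"],np.ones(len(uv))]
    d=Ro.from_rotvec(c["attitude"]).apply(d); o=np.array(c["origin"])
    return (o+d*((z-o[2])/d[:,2])[:,None])[:,:2]
def proj(c,p):
    q=Ro.from_rotvec(c["attitude"]).inv().apply(np.atleast_2d(p)-np.array(c["origin"]))
    return np.c_[c["fx"]*q[:,0]/q[:,2]+c["cx"],c["fy"]*q[:,1]/q[:,2]+c["cy"]]
def blobs(m,lo,hi):
    cs,_=cv2.findContours(m.astype(np.uint8),cv2.RETR_EXTERNAL,cv2.CHAIN_APPROX_NONE)
    return [k[:,0,:] for k in cs if lo<cv2.contourArea(k)<hi]
def rect(p):  # centre, long, short, yaw(deg) of long side
    (cx,cy),(w,h),a=cv2.minAreaRect((p*1000).astype(np.float32))
    if w<h: w,h,a=h,w,a+90
    return np.round([cx/1000,cy/1000,w,h,a],3)
def masks(im):
    H,S,V=cv2.split(cv2.cvtColor(im,cv2.COLOR_BGR2HSV))
    return dict(green=(H>50)&(H<75)&(S>120)&(V>60), amber=((H<16)&(S>110)&(V>40)), grey=(S<60)&(V>60)&(V<135))
E
python3 - <<'E'
from h import *
c=read_camera("top"); m=masks(c["color"])
g=np.zeros((480,640),bool); g[190:345,110:260]=1
pts=np.argwhere(cv2.morphologyEx((m["green"]&g).astype(np.uint8),cv2.MORPH_OPEN,np.ones((3,3))))[:,::-1]
print("green",rect(cast(c,pts,.035)))
for b in blobs(m["amber"],100,2500):
    if b[:,0].min()>300 and b[:,1].min()>150: print("amber",b.mean(0).round(),rect(cast(c,b,.064)))
roi=np.zeros((480,640),bool); roi[150:350,320:440]=1
for b in blobs(m["grey"]&roi,60,2500):
    (u,v),r=cv2.minEnclosingCircle(b); print("grey",u.__round__(1),v.__round__(1),round(r,1),cv2.contourArea(b),[cast(c,(u,v),z).round(4) for z in(.062,.076)],rect(cast(c,b,.075)))
v=c["color"][160:360,110:450]; o=c["color"][150:360,320:520]
cv2.imwrite("pics/crop.png",np.hstack([cv2.resize(o,None,fx=2.8,fy=2.8,interpolation=cv2.INTER_CUBIC)]))
E
```

```text
green [  0.547   0.213 192.664 190.546 102.409]
amber [346. 333.] [ 0.43  -0.08  42.689 42.644 73.081]
amber [406. 325.] [ 0.438 -0.19  47.769 43.159 30.471]
amber [620. 276.] [ 0.525 -0.56  61.42  17.404 89.692]
amber [611. 258.] [ 0.556 -0.543 30.063 17.483 89.707]
amber [619. 240.] [ 0.588 -0.559 61.643 17.563 89.729]
amber [490. 240.] [ 0.59  -0.332 64.562 47.212 97.799]
amber [618. 222.] [ 0.619 -0.559 60.291 17.643 89.744]
amber [626. 204.] [  0.651  -0.575  29.386  15.505 107.975]
amber [616. 186.] [ 0.682 -0.559 60.638 19.583 89.774]
amber [414. 189.] [  0.677  -0.201  66.739  30.963 172.831]
grey 344.5 332.5 18.7 83.0 [array([[ 0.4297, -0.0769]]), array([[ 0.4317, -0.0758]])] [ 4.31000e-01 -7.70000e-02  5.28670e+01  4.80310e+01  1.61396e+02]
grey 407.5 329.0 19.9 451.0 [array([[ 0.435 , -0.1862]]), array([[ 0.4369, -0.1831]])] [  0.437  -0.183  59.58   54.15  121.133]
grey 407.0 256.0 17.2 537.0 [array([[ 0.5615, -0.1875]]), array([[ 0.5612, -0.1844]])] [  0.564  -0.183  59.516  36.304 122.163]
grey 344.2 250.1 16.1 701.0 [array([[ 0.5725, -0.0776]]), array([[ 0.5719, -0.0765]])] [ 5.73000e-01 -7.70000e-02  5.32020e+01  4.99540e+01  1.16292e+02]
grey 421.3 185.2 10.9 130.5 [array([[ 0.6862, -0.2148]]), array([[ 0.6837, -0.2113]])] [  0.684  -0.207  36.839  22.603 178.877]
grey 406.9 194.8 24.2 160.5 [array([[ 0.6693, -0.1892]]), array([[ 0.667 , -0.1862]])] [  0.666  -0.194  84.392  40.752 171.688]
grey 342.0 188.0 23.4 1239.5 [array([[ 0.6819, -0.0748]]), array([[ 0.6794, -0.0738]])] [ 6.81000e-01 -7.20000e-02  8.11080e+01  5.87450e+01  1.46933e+02]
```

View pics/crop.png

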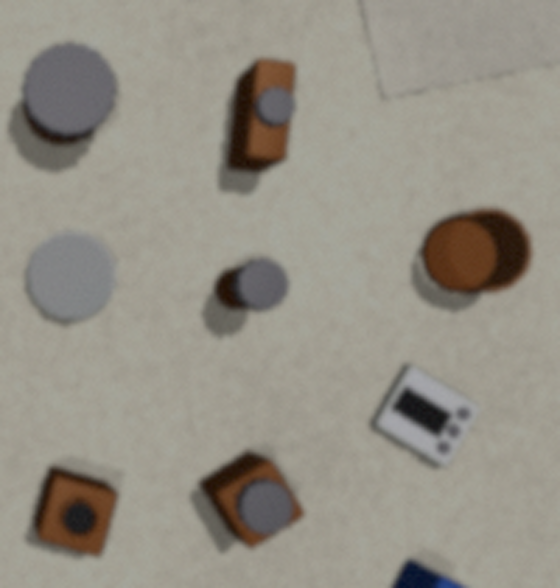

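The crop shows clean cap discs: jar (345,182), vial (414,252), oblong (418.5,188) and square (415,331). It also shows the oblong and square top-face corners, so I'll cast those onto their heights.

```bash
python3 - <<'E'
from h import *
c=read_camera("top")
f=lambda x,y:(320+x/2.8-.3,150+y/2.8-.3)
for n,p,z in[("jar",(70,90),.07),("vial",(263,285),.085),("obl",(276,106),.08),("sq",(266,507),.08)]: print(n,cast(c,f(*p),z).round(4))
o=cast(c,[f(*p) for p in[(255,60),(296,62),(285,158),(247,157)]],.066); s=cast(c,[f(*p) for p in[(258,455),(301,518),(250,545),(212,493)]],.064)
for k in(o,s):
    e=np.roll(k,-1,0)-k; print(k.mean(0).round(4),np.hypot(*e.T).round(4),np.degrees(np.arctan2(e[:,1],e[:,0])).round(1))
P=np.array([.547,.213]);a=np.radians(12.4);R=np.array([[np.cos(a),-np.sin(a)],[np.sin(a),np.cos(a)]])
for sx in(1,-1):
    for sy in(1,-1):
        q=P+R@[.051*sx,.051*sy]; print(q.round(4),proj(c,[*q,.035]).round())
# green block centroids (filled outer contours)
m=masks(c["color"])["green"]; 
for b in blobs(m,1500,9000): 
    if 110<b[:,0].mean()<250 and b[:,1].mean()>190: print(rect(cast(c,b,.035)))
print(Ro.from_rotvec(readout.read_state()["tcp_rot"]).as_matrix().round(3))
w=read_camera("wrist"); R=Ro.from_rotvec(readout.read_state()["tcp_rot"]); print(R.inv().apply(np.array(w["origin"])-readout.read_state()["tool_pos"]),(R.inv()*Ro.from_rotvec(w["attitude"])).as_matrix().round(2),w["fx"])
E
```

```text
jar [[ 0.6913 -0.0791]]
vial [[ 0.5686 -0.1939]]
obl [[ 0.679  -0.2051]]
sq [[ 0.4344 -0.1944]]
[ 0.6794 -0.2052] [0.0258 0.0612 0.0238 0.0616] [-93.  172.4  88.2  -5.7]
[ 0.4349 -0.1915] [0.0466 0.0357 0.0393 0.037 ] [-146.3  117.1   35.7  -51.3]
[0.5859 0.2738] [[148. 244.]]
[0.6078 0.1741] [[204. 232.]]
[0.4862 0.2519] [[160. 300.]]
[0.5081 0.1522] [[215. 287.]]
[  0.486   0.252  90.655  87.836 102.275]
[  0.508   0.152  90.856  87.206 102.487]
[  0.585   0.273  90.479  90.302 102.382]
[  0.607   0.174  90.759  90.486 102.56 ]
[[-0.909  0.418 -0.001]
 [ 0.418  0.909 -0.001]
 [ 0.    -0.001 -1.   ]]
[ 0.08374765  0.00044472 -0.12590137] [[-0.   -0.95 -0.32]
 [ 1.   -0.    0.  ]
 [-0.   -0.32  0.95]] 339.97844740286536
```

```bash
cat >> h.py <<'E'
def go(*tgts):  # (x,y,z,closing_deg) -> tool-frame deltas from pose now
    s=readout.read_state(); R=Ro.from_rotvec(s["tcp_rot"]); p=np.array(s["tool_pos"])
    M=R.as_matrix(); print("t",round(s["time"],2),"pos",p.round(4),"closing",np.degrees(np.arctan2(M[1,1],M[0,1])).round(2),"w",round(s["width"],3))
    for x,y,z,a in tgts:
        a=np.radians(a); Y=np.array([np.cos(a),np.sin(a),0]); Z=np.array([0,0,-1.]); X=np.cross(Y,Z)
        d=R.inv().apply(np.array([x,y,z])-p); r=(R.inv()*Ro.from_matrix(np.c_[X,Y,Z])).as_rotvec(degrees=True)
        print(d.round(4),r.round(2))
E
python3 -c "
from h import *
go((.6913,-.0791,.22,65.3))"
```

```text
t 0.25 pos [0.2817 0.613  0.2476] closing 65.32 w 0.997
[-0.6612 -0.4578  0.0281] [-0.07 -0.    0.02]
```

>>> jog_arm:
  deltas: [-0.33,-0.229,0.014,0,0,0,1,-0.33,-0.229,0.014,0,0,0,1,-0.33,-0.229,0.014,0,0,0,1,-0.33,-0.229,0.014,0,0,0,1,-0.33,-0.229,0.014,0,0,0,1,-0.33,-0.229,0.014,0,0,0,1,-0.33,-0.229,0.014,0,0,0,1,-0.33,-0.229,0.014,0,0,0,1]
  squeeze: 40

```text
time: 1.05
tool_pos: [0.4858, 0.2673, 0.2344]
tcp_rot: [0.671, 3.069, 0.001]
wrist_force: [0.4, 0.7, 0.1]
width: 1.003
grip_force: 0.0
```

>>> jog_arm:
  deltas: [-0.331,-0.229,0.014,0,0,0,1,-0.331,-0.229,0.014,0,0,0,1,-0.331,-0.229,0.014,0,0,0,1,-0.331,-0.229,0.014,0,0,0,1,-0.331,-0.229,0.014,0,0,0,1,-0.331,-0.229,0.014,0,0,0,1,-0.331,-0.229,0.014,0,0,0,1,-0.331,-0.229,0.014,0,0,0,1]

```text
time: 1.85
tool_pos: [0.6895, -0.0768, 0.2203]
tcp_rot: [-0.672, -3.069, -0.0]
wrist_force: [-0.0, 0.7, -0.3]
width: 0.998
grip_force: 0.0
```

>>> jog_arm:
  deltas: [0,0,0,0,0,0,1,0,0,0,0,0,0,1,0,0,0,0,0,0,1]

```text
time: 2.15
tool_pos: [0.6883, -0.0741, 0.2201]
tcp_rot: [-0.671, -3.068, -0.001]
wrist_force: [-0.2, 0.4, 0.5]
width: 0.999
grip_force: 0.0
```

```bash
python3 - <<'E'
from h import *
go((.6913,-.0791,.22,65.3),(.6913,-.0791,.060,65.3))
w=read_camera("wrist"); im=w["color"]
for n,x,y,z in[("jar",.6913,-.0791,.07),("obl",.679,-.2051,.08),("vial",.5686,-.1939,.085)]:
    u=proj(w,[x,y,z])[0]; print(n,u)
    cv2.drawMarker(im,tuple(int(v) for v in u),(255,255,0),0,14,1)
cv2.imwrite("pics/w1.png",im)
E
```

```text
t 2.15 pos [ 0.6883 -0.0741  0.2201] closing 65.33 w 0.999
[-0.0048 -0.0033  0.0001] [ 0.01 -0.07  0.03]
[-0.005  -0.0033  0.1601] [ 0.01 -0.07  0.03]
jar [313.90049934 233.70432616]
obl [175.58626715 282.95005956]
vial [106.06163067 159.22908295]
```

View pics/w1.png

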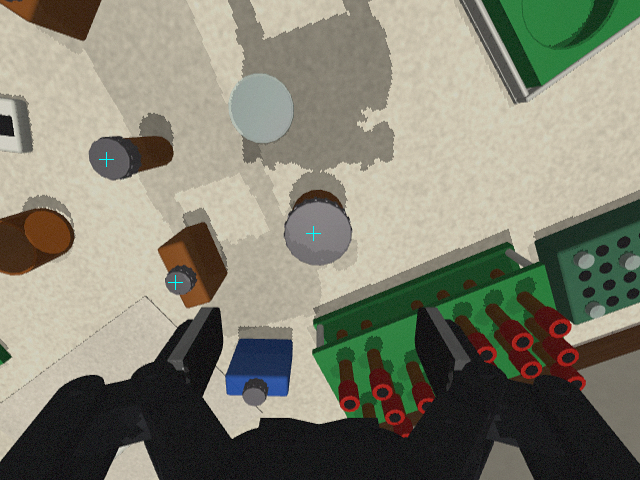

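The projected cap centres fall within about 4 px (3 mm) of the real discs, jar at (318,233) and vial at (110,157). I'll split the difference and descend on the jar.

>>> jog_arm:
  deltas: [-0.005,-0.0015,0.05,0,0,0,1,-0.005,-0.0015,0.09,0,0,0,1,-0.005,-0.0015,0.12,0,0,0,1,-0.005,-0.0015,0.14,0,0,0,1,-0.005,-0.0015,0.155,0,0,0,1,-0.005,-0.0015,0.162,0,0,0,1,-0.005,-0.0015,0.162,0,0,0,1,-0.005,-0.0015,0.162,0,0,0,1]

```text
time: 3.0
tool_pos: [0.6937, -0.0781, 0.0599]
tcp_rot: [0.67, 3.067, 0.0]
wrist_force: [-0.1, 0.5, -0.7]
width: 1.001
grip_force: 0.0
```

>>> jog_arm:
  deltas: [0,0,0,0,0,0,-1,0,0,0,0,0,0,-1,0,0,0,0,0,0,-1,0,0,0,0,0,0,-1,0,0,0,0,0,0,-1,0,0,0,0,0,0,-1,0,0,0,0,0,0,-1,0,0,0,0,0,0,-1]
  squeeze: 40

```text
time: 3.8
tool_pos: [0.6939, -0.0785, 0.0603]
tcp_rot: [0.671, 3.066, 0.0]
wrist_force: [0.4, 0.4, 5.8]
width: 0.663
grip_force: 42.6
```

```bash
python3 - <<'E'
from h import *
go((.6075,.174,.14,65.3))
w=read_camera("wrist"); cv2.imwrite("pics/w2.png",w["color"])
E
```

```text
t 3.8 pos [ 0.6939 -0.0785  0.0603] closing 65.31 w 0.663
[ 0.1838  0.1934 -0.08  ] [0.04 0.15 0.01]
```

View pics/w2.png

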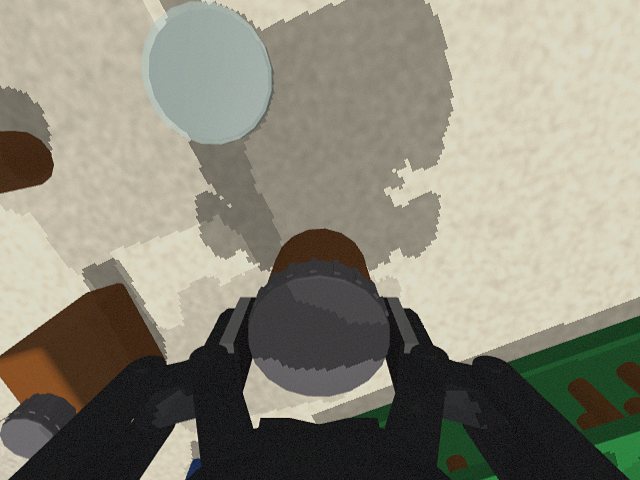

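The wrist view shows the cap held squarely between the pads, cap centre about (320,335), and the grip reads 42 N. Next I lift and carry it above the wide pocket.

>>> jog_arm:
  deltas: [0,0,-0.03,0,0,0,-1,0,0,-0.07,0,0,0,-1,0.03,0.03,-0.1,0,0,0,-1,0.065,0.07,-0.1,0,0,0,-1,0.1,0.105,-0.1,0,0,0,-1,0.135,0.14,-0.1,0,0,0,-1,0.165,0.175,-0.1,0,0,0,-1,0.184,0.193,-0.1,0,0,0,-1]

```text
time: 4.65
tool_pos: [0.6044, 0.1773, 0.1581]
tcp_rot: [-0.668, -3.069, -0.001]
wrist_force: [-0.6, -0.2, -0.8]
width: 0.666
grip_force: 43.3
```

>>> jog_arm:
  deltas: [0,0,0,0,0,0,-1,0,0,0,0,0,0,-1,0,0,0,0,0,0,-1]

```text
time: 4.95
tool_pos: [0.6064, 0.1729, 0.1582]
tcp_rot: [0.673, 3.069, -0.001]
wrist_force: [0.7, 0.6, -1.9]
width: 0.665
grip_force: 43.3
```

```bash
cat >> h.py <<'E'
P=dict(obl=(.5855,.2735),wide=(.6075,.174),slim=(.486,.252),sq=(.508,.152))
def overlay(w,name):
    im=w["color"].copy(); a=np.radians(12.4); c,s=np.cos(a),np.sin(a)
    for x,y in P.values():
        k=[(x+c*i-s*j,y+s*i+c*j,.035) for i,j in((.046,.046),(-.046,.046),(-.046,-.046),(.046,-.046))]
        cv2.polylines(im,[proj(w,k).round().astype(np.int32)],True,(255,255,0),1)
    cv2.imwrite(f"pics/{name}.png",im)
E
python3 - <<'E'
from h import *
go((.6075,.174,.072,65.3)); overlay(read_camera("wrist"),"w3")
E
```

```text
t 4.95 pos [0.6064 0.1729 0.1582] closing 65.28 w 0.665
[-0.0005  0.0015  0.0862] [-0.03  0.01 -0.02]
```

View pics/w3.png

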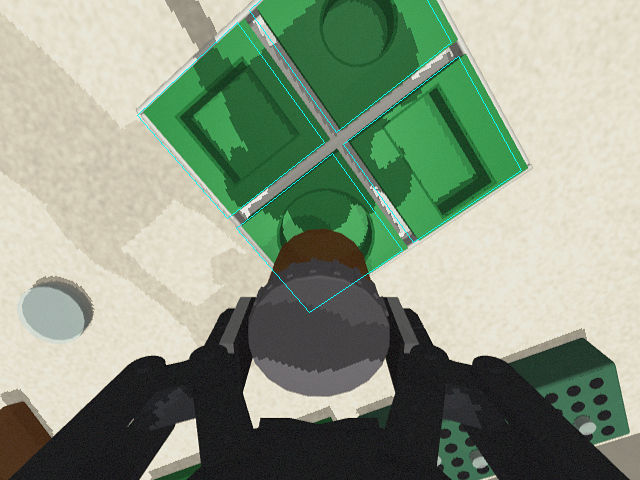

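```bash
python3 - <<'E'
from h import *
w=read_camera("wrist"); p=np.array(readout.read_state()["tool_pos"])
print(proj(w,[p+[0,0,.012],p]),w["cx"],w["cy"])
H,S,V=cv2.split(cv2.cvtColor(w["color"],cv2.COLOR_BGR2HSV))
m=masks(w["color"])["green"]; m[300:]=0
for b in blobs(m,2500,60000): print(b.mean(0),rect(cast(w,b,.035)))
E
```

```text
[[317.03940148 346.85271068]
 [317.1494351  329.55365531]] 318.5226823616817 240.19834385537516
[324.70072993 217.77858881] [ 0.606  0.178 93.769 91.549 12.592]
[440.02237136 146.82997763] [ 0.585  0.278 94.001 92.65  12.455]
[238.79205607 119.06542056] [  0.508   0.157  91.964  91.785 102.326]
[354.6556701   40.52989691] [  0.486   0.256  92.711  91.658 102.229]
```

>>> jog_arm:
  deltas: [0.001,0.004,0.02,0,0,0,-1,0.001,0.004,0.04,0,0,0,-1,0.001,0.004,0.055,0,0,0,-1,0.001,0.004,0.07,0,0,0,-1,0.001,0.004,0.079,0,0,0,-1,0.001,0.004,0.084,0,0,0,-1,0.001,0.004,0.0865,0,0,0,-1,0.001,0.004,0.0865,0,0,0,-1]

```text
time: 5.85
tool_pos: [0.6072, 0.178, 0.0721]
tcp_rot: [0.671, 3.069, 0.0]
wrist_force: [-1.0, 0.1, -0.8]
width: 0.663
grip_force: 43.3
```

>>> jog_arm:
  deltas: [0,0,0,0,0,0,-1,0,0,0,0,0,0,-1,0,0,0,0,0,0,-1]

```text
time: 6.15
tool_pos: [0.6073, 0.1781, 0.0726]
tcp_rot: [0.671, 3.068, 0.001]
wrist_force: [-0.6, 0.2, -0.8]
width: 0.667
grip_force: 43.3
```

>>> jog_arm:
  deltas: [0,0,0.001,0,0,0,-1,0,0,0.0015,0,0,0,-1,0,0,0.002,0,0,0,-1]

```text
time: 6.45
tool_pos: [0.6076, 0.178, 0.0712]
tcp_rot: [0.671, 3.068, 0.001]
wrist_force: [-1.6, -1.1, 8.3]
width: 0.662
grip_force: 44.1
```

>>> jog_arm:
  deltas: [0,0,0,0,0,0,-0.5,0,0,0,0,0,0,0.5,0,0,0,0,0,0,1,0,0,0,0,0,0,1,0,0,0,0,0,0,1,0,0,0,0,0,0,1]

```text
time: 7.05
tool_pos: [0.6069, 0.1779, 0.0697]
tcp_rot: [-0.671, -3.069, 0.0]
wrist_force: [-0.1, -0.2, -0.5]
width: 0.999
grip_force: 0.0
```

>>> jog_arm:
  deltas: [0,0,-0.03,0,0,0,1,0,0,-0.07,0,0,0,1,0,0,-0.11,0,0,0,1,0,0,-0.14,0,0,0,1,0,0,-0.14,0,0,0,1,0,0,-0.14,0,0,0,1]

```text
time: 7.65
tool_pos: [0.6075, 0.1781, 0.211]
tcp_rot: [0.671, 3.067, 0.002]
wrist_force: [0.1, -0.4, -0.8]
width: 1.002
grip_force: 0.0
```

```bash
python3 - <<'E'
from h import *
w=read_camera("wrist");overlay(w,"w4")
go((.679,-.2025,.19,83.3),(.679,-.2025,.052,83.3))
E
```

```text
t 7.7 pos [0.6064 0.1778 0.2092] closing 65.32 w 1.004
[-0.2248 -0.3152  0.0192] [ -0.03  -0.05 -17.98]
[-0.2249 -0.3151  0.1572] [ -0.03  -0.05 -17.98]
```

View pics/w4.png

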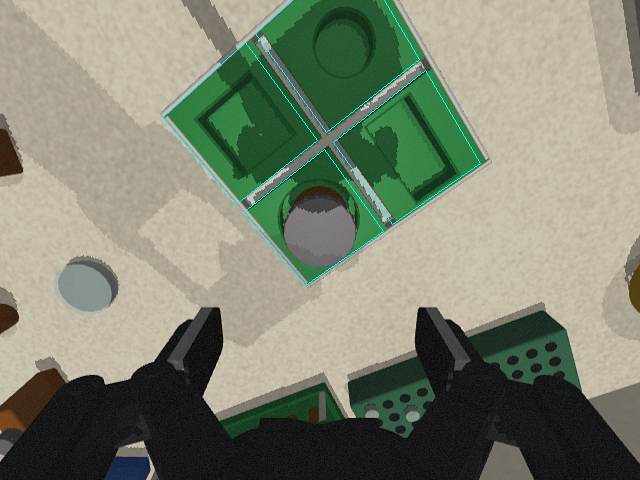

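The jar stands upright in the wide pocket, cap at about (320,230). Next is the oblong bottle.

>>> jog_arm:
  deltas: [-0.225,-0.315,0.01,0,0,-18,1,-0.225,-0.315,0.01,0,0,-18,1,-0.225,-0.315,0.01,0,0,-18,1,-0.225,-0.315,0.01,0,0,-18,1,-0.225,-0.315,0.01,0,0,-18,1,-0.225,-0.315,0.01,0,0,-18,1,-0.225,-0.315,0.01,0,0,-18,1,-0.225,-0.315,0.01,0,0,-18,1]

```text
time: 8.5
tool_pos: [0.6784, -0.2046, 0.1966]
tcp_rot: [-0.185, -3.132, -0.001]
wrist_force: [0.6, 0.3, -0.8]
width: 1.002
grip_force: 0.0
```

>>> jog_arm:
  deltas: [0,0,0,0,0,0,1,0,0,0,0,0,0,1,0,0,0,0,0,0,1]

```text
time: 8.8
tool_pos: [0.6788, -0.201, 0.1979]
tcp_rot: [-0.182, -3.133, -0.002]
wrist_force: [0.0, -0.1, 0.3]
width: 0.999
grip_force: 0.0
```

```bash
python3 - <<'E'
from h import *
go((.679,-.2025,.052,83.3))
w=read_camera("wrist"); im=w["color"]
a=np.radians(-6.7);x=np.array([np.cos(a),np.sin(a)])*.032;y=np.array([-x[1],x[0]])*13/32; o=np.array([.679,-.2025])
k=[[*(o+i*x+j*y),.066] for i,j in((1,1),(-1,1),(-1,-1),(1,-1))]
cv2.polylines(im,[proj(w,k).round().astype(np.int32)],True,(255,255,0),1)
cv2.imwrite("pics/w5.png",im)
E
```

```text
t 8.8 pos [ 0.6788 -0.201   0.1979] closing 83.34 w 0.999
[-0.0008 -0.0017  0.1459] [ 0.07 -0.19  0.04]
```

View pics/w5.png

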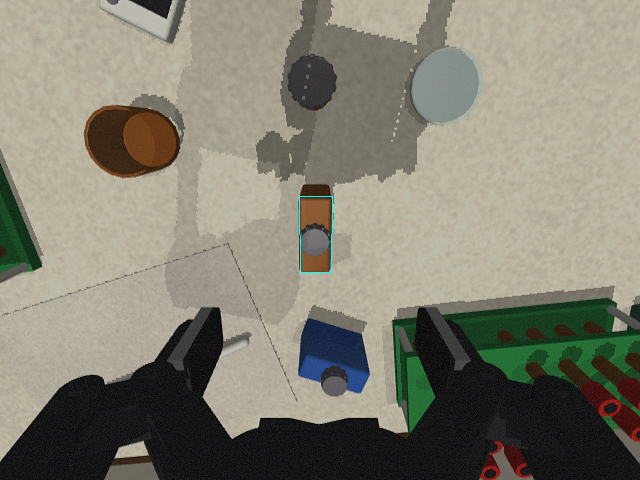

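The projected outline fits the oblong bottle's top face, centred at (316,235), almost exactly. Descend and grip.

>>> jog_arm:
  deltas: [-0.001,-0.001,0.05,0,0,0,1,-0.001,-0.001,0.09,0,0,0,1,-0.001,-0.001,0.115,0,0,0,1,-0.001,-0.001,0.135,0,0,0,1,-0.001,-0.001,0.146,0,0,0,1,-0.001,-0.001,0.146,0,0,0,1,-0.001,-0.001,0.146,0,0,0,1]

```text
time: 9.55
tool_pos: [0.6814, -0.2027, 0.0549]
tcp_rot: [0.181, 3.135, -0.0]
wrist_force: [0.0, 0.2, 0.3]
width: 0.998
grip_force: 0.0
```

>>> jog_arm:
  deltas: [0,0,0,0,0,0,-1,0,0,0,0,0,0,-1,0,0,0,0,0,0,-1,0,0,0,0,0,0,-1,0,0,0,0,0,0,-1,0,0,0,0,0,0,-1,0,0,0,0,0,0,-1,0,0,0,0,0,0,-1]

```text
time: 10.35
tool_pos: [0.6811, -0.2036, 0.0547]
tcp_rot: [0.183, 3.135, -0.001]
wrist_force: [-0.6, 0.4, 5.3]
width: 0.297
grip_force: 42.3
```

```bash
python3 - <<'E'
from h import *
go((.6789,-.202,.16,83.3),(.585,.2765,.16,102.4))
E
```

```text
t 10.35 pos [ 0.6811 -0.2036  0.0547] closing 83.31 w 0.297
[ 0.0023  0.0013 -0.1053] [-0.02  0.05  0.01]
[ 0.1513  0.4656 -0.1056] [ -0.03   0.05 -19.09]
```

>>> jog_arm:
  deltas: [0,0,-0.03,0,0,0,-1,0,0,-0.07,0,0,0,-1,0.01,0.03,-0.105,0,0,-3,-1,0.025,0.075,-0.105,0,0,-6,-1,0.04,0.12,-0.105,0,0,-10,-1,0.055,0.165,-0.105,0,0,-15,-1,0.07,0.21,-0.105,0,0,-19.1,-1,0.085,0.255,-0.105,0,0,-19.1,-1]

```text
time: 11.15
tool_pos: [0.6246, 0.0615, 0.1579]
tcp_rot: [0.341, -3.122, -0.0]
wrist_force: [0.2, 0.5, -1.5]
width: 0.294
grip_force: 41.5
```

```bash
python3 - <<'E'
from h import *
go((.585,.2765,.16,102.4))
E
```

```text
t 11.15 pos [0.6246 0.0615 0.1579] closing 102.48 w 0.294
[-0.0078  0.2185 -0.0021] [ 0.02 -0.08  0.08]
```

>>> jog_arm:
  deltas: [0,0.045,-0.002,0,0,0,-1,0,0.09,-0.002,0,0,0,-1,0,0.135,-0.002,0,0,0,-1,-0.006,0.175,-0.002,0,0,0,-1,-0.008,0.205,-0.002,0,0,0,-1,-0.008,0.219,-0.002,0,0,0,-1,-0.008,0.219,-0.002,0,0,0,-1,-0.008,0.219,-0.002,0,0,0,-1]

```text
time: 11.95
tool_pos: [0.5864, 0.2745, 0.1602]
tcp_rot: [0.34, -3.122, 0.002]
wrist_force: [0.3, 0.1, -0.9]
width: 0.3
grip_force: 41.5
```

>>> jog_arm:
  deltas: [0,0,0,0,0,0,-1,0,0,0,0,0,0,-1]

```text
time: 12.15
tool_pos: [0.5871, 0.2738, 0.1609]
tcp_rot: [0.337, -3.123, 0.001]
wrist_force: [-0.4, -0.9, -0.4]
width: 0.297
grip_force: 41.5
```

```bash
python3 - <<'E'
from h import *
go((.585,.2765,.065,102.4))
overlay(read_camera("wrist"),"w6")
E
```

```text
t 12.15 pos [0.5871 0.2738 0.1609] closing 102.31 w 0.297
[0.0014 0.0031 0.0959] [-0.02 -0.01 -0.09]
```

View pics/w6.png

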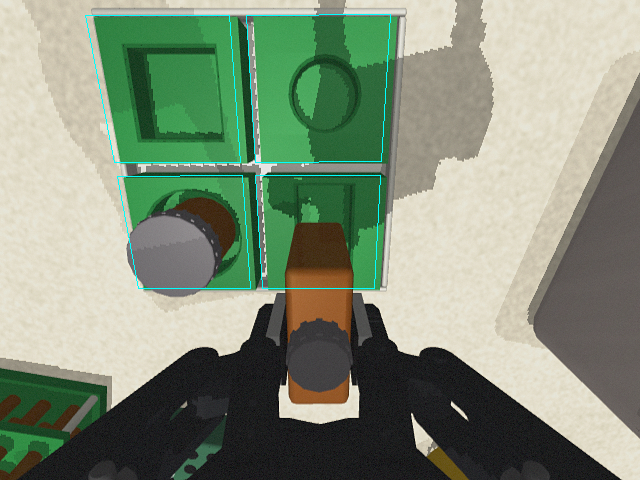

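The picture shows the slot ahead, centred at (325,200), under the bottle, with the carrier outline about 5 px right of my estimate. The planned 3 mm shift covers that.

>>> jog_arm:
  deltas: [0.001,0.003,0.02,0,0,0,-1,0.001,0.003,0.045,0,0,0,-1,0.001,0.003,0.065,0,0,0,-1,0.001,0.003,0.08,0,0,0,-1,0.001,0.003,0.089,0,0,0,-1,0.001,0.003,0.093,0,0,0,-1,0.001,0.003,0.094,0,0,0,-1,0.001,0.003,0.094,0,0,0,-1]

```text
time: 13.0
tool_pos: [0.5858, 0.2784, 0.0678]
tcp_rot: [-0.339, 3.122, 0.001]
wrist_force: [-1.1, -0.2, 0.1]
width: 0.297
grip_force: 41.5
```

>>> jog_arm:
  deltas: [0,0,0.001,0,0,0,-1,0,0,0.0015,0,0,0,-1,0,0,0.0015,0,0,0,-1]

```text
time: 13.3
tool_pos: [0.5853, 0.2783, 0.0659]
tcp_rot: [-0.34, 3.122, 0.0]
wrist_force: [-0.7, -0.2, -1.3]
width: 0.294
grip_force: 41.5
```

>>> jog_arm:
  deltas: [0,0,0.001,0,0,0,-1,0,0,0.0015,0,0,0,-1,0,0,0.0015,0,0,0,-1]

```text
time: 13.6
tool_pos: [0.5854, 0.2783, 0.0656]
tcp_rot: [-0.34, 3.123, 0.0]
wrist_force: [-3.4, -1.2, 6.9]
width: 0.299
grip_force: 42.4
```

>>> jog_arm:
  deltas: [0,0,0,0,0,0,-0.5,0,0,0,0,0,0,0.3,0,0,0,0,0,0,1,0,0,0,0,0,0,1,0,0,0,0,0,0,1,0,0,0,0,0,0,1]

```text
time: 14.2
tool_pos: [0.585, 0.2781, 0.0638]
tcp_rot: [0.34, -3.123, 0.0]
wrist_force: [0.2, 0.4, -0.1]
width: 1.0
grip_force: 0.0
```

>>> jog_arm:
  deltas: [0,0,-0.03,0,0,0,1,0,0,-0.07,0,0,0,1,0,0,-0.11,0,0,0,1,0,0,-0.14,0,0,0,1,0,0,-0.14,0,0,0,1,0,0,-0.14,0,0,0,1]

```text
time: 14.8
tool_pos: [0.5856, 0.2784, 0.205]
tcp_rot: [-0.34, 3.121, 0.001]
wrist_force: [0.7, -0.6, -0.8]
width: 0.999
grip_force: 0.0
```

```bash
python3 - <<'E'
from h import *
go((.569,-.191,.20,102.4))
overlay(read_camera("wrist"),"w7")
E
```

```text
t 14.8 pos [0.5856 0.2784 0.205 ] closing 102.42 w 0.999
[ 0.1171 -0.4548  0.0046] [0.03 0.12 0.02]
```

View pics/w7.png

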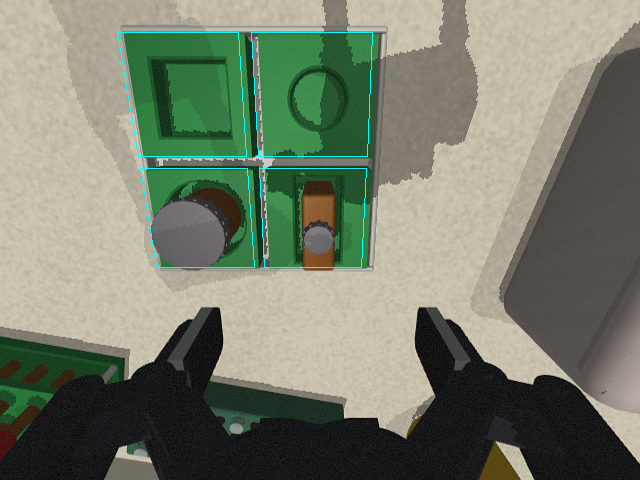

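The oblong bottle stands in its slot, body at (319,225). Next is the vial.

>>> jog_arm:
  deltas: [0.1,-0.385,0.005,0,0,0,1,0.1,-0.385,0.005,0,0,0,1,0.1,-0.385,0.005,0,0,0,1,0.1,-0.385,0.005,0,0,0,1,0.1,-0.385,0.005,0,0,0,1,0.1,-0.385,0.005,0,0,0,1,0.1,-0.385,0.005,0,0,0,1,0.1,-0.385,0.005,0,0,0,1]

```text
time: 15.65
tool_pos: [0.5682, -0.1211, 0.1963]
tcp_rot: [0.339, -3.119, -0.002]
wrist_force: [1.0, -1.2, 0.6]
width: 1.001
grip_force: 0.0
```

>>> jog_arm:
  deltas: [0.017,-0.045,0,0,0,0,1,0.017,-0.07,0,0,0,0,1,0.017,-0.07,0,0,0,0,1,0.017,-0.07,0,0,0,0,1,0.017,-0.07,0,0,0,0,1]

```text
time: 16.15
tool_pos: [0.5678, -0.1901, 0.1974]
tcp_rot: [0.341, -3.121, -0.003]
wrist_force: [0.2, 0.4, 0.7]
width: 0.996
grip_force: 0.0
```

```bash
python3 - <<'E'
from h import *
go((.569,-.191,.062,102.4))
w=read_camera("wrist"); im=w["color"]
k=[[.569+.0155*np.cos(t),-.191+.0155*np.sin(t),.085] for t in np.linspace(0,6.28,30)]
cv2.polylines(im,[proj(w,k).round().astype(np.int32)],True,(255,255,0),1)
cv2.imwrite("pics/w8.png",im)
E
```

```text
t 16.15 pos [ 0.5678 -0.1901  0.1974] closing 102.46 w 0.996
[-0.0012 -0.0014  0.1354] [ 0.12 -0.13  0.06]
```

View pics/w8.png

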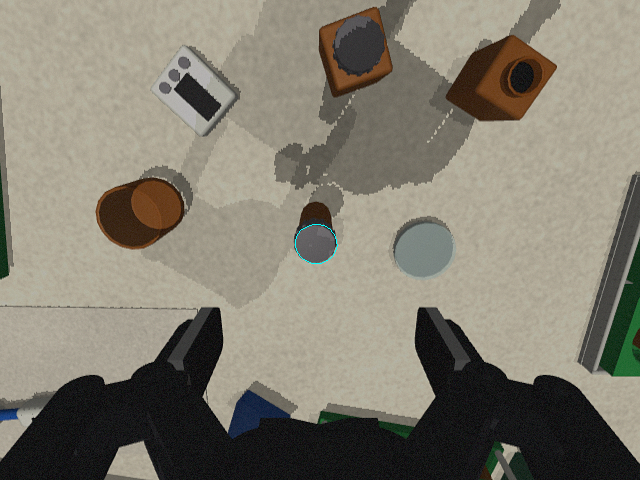

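The projected circle lies on the vial cap at (316,244). Descend, grip, lift and carry.

>>> jog_arm:
  deltas: [-0.001,-0.001,0.04,0,0,0,1,-0.001,-0.001,0.08,0,0,0,1,-0.001,-0.001,0.108,0,0,0,1,-0.001,-0.001,0.127,0,0,0,1,-0.001,-0.001,0.135,0,0,0,1,-0.001,-0.001,0.135,0,0,0,1,-0.001,-0.001,0.135,0,0,0,1]

```text
time: 16.9
tool_pos: [0.5707, -0.1918, 0.065]
tcp_rot: [-0.341, 3.122, -0.001]
wrist_force: [0.0, -0.3, 0.3]
width: 1.003
grip_force: 0.0
```

>>> jog_arm:
  deltas: [0,0,0,0,0,0,-1,0,0,0,0,0,0,-1,0,0,0,0,0,0,-1,0,0,0,0,0,0,-1,0,0,0,0,0,0,-1,0,0,0,0,0,0,-1,0,0,0,0,0,0,-1,0,0,0,0,0,0,-1]

```text
time: 17.7
tool_pos: [0.5704, -0.1924, 0.0648]
tcp_rot: [-0.34, 3.122, -0.001]
wrist_force: [-1.3, 0.5, 5.4]
width: 0.353
grip_force: 39.4
```

```bash
python3 - <<'E'
from h import *
go((.486,.255,.17,102.4))
E
```

```text
t 17.7 pos [ 0.5704 -0.1924  0.0648] closing 102.41 w 0.353
[-0.0139  0.455  -0.1055] [-0.04  0.06  0.02]
```

>>> jog_arm:
  deltas: [0,0,-0.03,0,0,0,-1,0,0,-0.07,0,0,0,-1,0,0.03,-0.105,0,0,0,-1,0,0.07,-0.105,0,0,0,-1,0,0.115,-0.105,0,0,0,-1,0,0.16,-0.105,0,0,0,-1,0,0.2,-0.105,0,0,0,-1,0,0.24,-0.105,0,0,0,-1]

```text
time: 18.5
tool_pos: [0.5171, 0.0437, 0.1683]
tcp_rot: [0.339, -3.122, -0.0]
wrist_force: [0.3, 0.4, -1.4]
width: 0.353
grip_force: 39.7
```

>>> jog_arm:
  deltas: [-0.003,0.04,0,0,0,0,-1,-0.006,0.08,0,0,0,0,-1,-0.009,0.12,0,0,0,0,-1,-0.012,0.16,0,0,0,0,-1,-0.014,0.195,0,0,0,0,-1,-0.014,0.215,0,0,0,0,-1,-0.014,0.215,0,0,0,0,-1,-0.014,0.215,0,0,0,0,-1]

```text
time: 19.3
tool_pos: [0.4851, 0.2551, 0.1682]
tcp_rot: [0.342, -3.122, 0.002]
wrist_force: [-0.7, 0.4, -0.0]
width: 0.349
grip_force: 39.8
```

>>> jog_arm:
  deltas: [0,0,0,0,0,0,-1,0,0,0,0,0,0,-1]

```text
time: 19.5
tool_pos: [0.4858, 0.2541, 0.1687]
tcp_rot: [0.337, -3.123, 0.001]
wrist_force: [0.6, 0.0, -0.6]
width: 0.348
grip_force: 39.8
```

```bash
python3 - <<'E'
from h import *
go((.486,.255,.0765,102.4))
overlay(read_camera("wrist"),"w9")
E
```

```text
t 19.5 pos [0.4858 0.2541 0.1687] closing 102.33 w 0.348
[-0.0004  0.0009  0.0922] [-0.02 -0.02 -0.07]
```

View pics/w9.png

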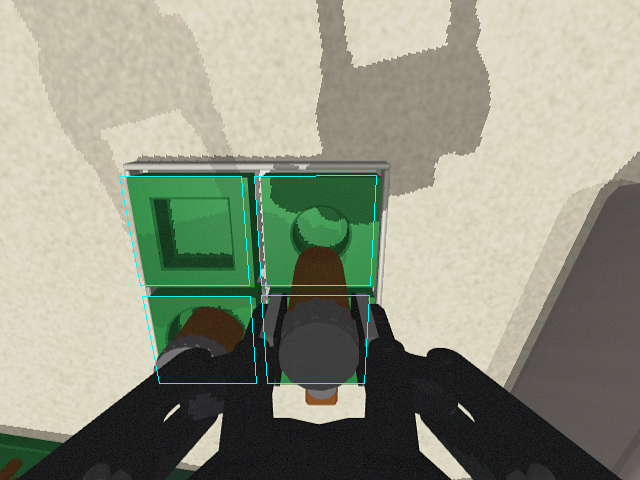

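The vial (foot near (320,255)) hangs over the small round pocket at (320,232), and the neighbours are clear. Lower it.

>>> jog_arm:
  deltas: [0,0.001,0.02,0,0,0,-1,0,0.001,0.045,0,0,0,-1,0,0.001,0.065,0,0,0,-1,0,0.001,0.079,0,0,0,-1,0,0.001,0.087,0,0,0,-1,0,0.001,0.091,0,0,0,-1,0,0.001,0.0925,0,0,0,-1,0,0.001,0.0925,0,0,0,-1]

```text
time: 20.35
tool_pos: [0.4861, 0.2564, 0.0771]
tcp_rot: [-0.339, 3.122, 0.001]
wrist_force: [0.5, 0.4, -0.7]
width: 0.347
grip_force: 39.8
```

>>> jog_arm:
  deltas: [0,0,0.001,0,0,0,-1,0,0,0.0015,0,0,0,-1,0,0,0.0015,0,0,0,-1]

```text
time: 20.65
tool_pos: [0.4861, 0.2565, 0.0758]
tcp_rot: [-0.34, 3.122, 0.001]
wrist_force: [-0.0, -0.3, 1.5]
width: 0.352
grip_force: 39.9
```

>>> jog_arm:
  deltas: [0,0,0.0005,0,0,0,-1,0,0,0.001,0,0,0,-1,0,0,0.001,0,0,0,-0.5,0,0,0.001,0,0,0,0.3,0,0,0.001,0,0,0,1,0,0,0.001,0,0,0,1,0,0,0.001,0,0,0,1,0,0,0.001,0,0,0,1]

```text
time: 21.45
tool_pos: [0.4853, 0.2561, 0.0737]
tcp_rot: [0.34, -3.123, 0.0]
wrist_force: [0.3, -0.5, -0.1]
width: 0.998
grip_force: 0.0
```

>>> jog_arm:
  deltas: [0,0,-0.03,0,0,0,1,0,0,-0.07,0,0,0,1,0,0,-0.11,0,0,0,1,0,0,-0.14,0,0,0,1,0,0,-0.14,0,0,0,1,0,0,-0.14,0,0,0,1]

```text
time: 22.05
tool_pos: [0.4859, 0.2564, 0.2148]
tcp_rot: [-0.34, 3.121, 0.001]
wrist_force: [-0.5, 0.1, -1.1]
width: 1.001
grip_force: 0.0
```

```bash
python3 - <<'E'
from h import *
go((.4345,-.19,.20,124.5),(.4345,-.19,.20,34.5))
E
```

```text
t 22.05 pos [0.4859 0.2564 0.2148] closing 102.42 w 1.001
[ 0.1462 -0.4249  0.0143] [  0.     0.11 -22.08]
[ 0.1462 -0.4249  0.0143] [ 0.09  0.08 67.92]
```

>>> jog_arm:
  deltas: [0.12,-0.35,0.012,0,0,60,1,0.12,-0.35,0.012,0,0,60,1,0.12,-0.35,0.012,0,0,60,1,0.12,-0.35,0.012,0,0,60,1,0.12,-0.35,0.012,0,0,60,1,0.12,-0.35,0.012,0,0,60,1,0.12,-0.35,0.012,0,0,60,1,0.12,-0.35,0.012,0,0,60,1]

```text
time: 22.85
tool_pos: [0.4412, -0.1145, 0.1996]
tcp_rot: [-1.275, -2.867, 0.003]
wrist_force: [0.2, 1.1, -0.2]
width: 0.998
grip_force: 0.0
```

```bash
python3 - <<'E'
from h import *
go((.4345,-.19,.20,34.5))
E
```

```text
t 22.85 pos [ 0.4412 -0.1145  0.1996] closing 42.05 w 0.998
[-0.0516 -0.0555 -0.0004] [-0.19 -0.14  7.55]
```

>>> jog_arm:
  deltas: [-0.03,-0.03,0,0,0,7.5,1,-0.052,-0.056,0,0,0,7.5,1,-0.052,-0.056,0,0,0,7.5,1,-0.052,-0.056,0,0,0,7.5,1,-0.052,-0.056,0,0,0,7.5,1]

```text
time: 23.35
tool_pos: [0.4365, -0.1864, 0.2006]
tcp_rot: [-1.451, -2.783, -0.001]
wrist_force: [-0.1, -0.1, -0.4]
width: 1.003
grip_force: 0.0
```

```bash
python3 - <<'E'
from h import *
go((.4345,-.19,.052,34.5))
w=read_camera("wrist"); im=w["color"]
a=np.radians(34.5);x=np.array([np.cos(a),np.sin(a)])*.021;y=np.array([-x[1],x[0]]); o=np.array([.4345,-.19])
k=[[*(o+i*x+j*y),.064] for i,j in((1,1),(-1,1),(-1,-1),(1,-1))]
cv2.polylines(im,[proj(w,k).round().astype(np.int32)],True,(255,255,0),1)
cv2.imwrite("pics/w10.png",im)
E
```

```text
t 23.35 pos [ 0.4365 -0.1864  0.2006] closing 34.94 w 1.003
[-0.0022 -0.0035  0.1486] [-0.05 -0.15  0.44]
```

View pics/w10.png

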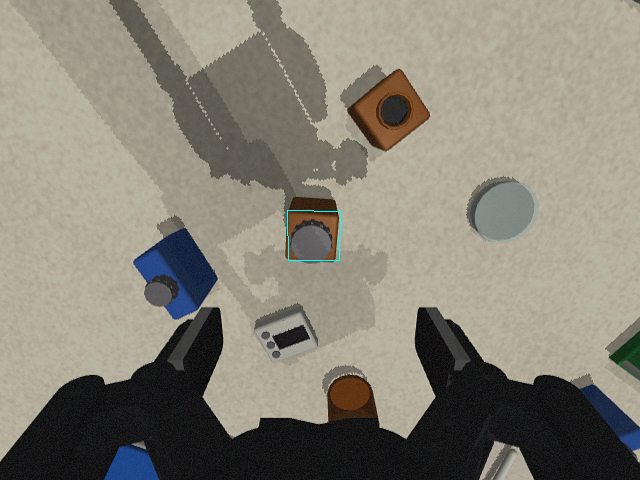

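The outline fits the square bottle's top at (314,236), and the blue decoy's near edge is about 73 mm away, clear of the finger. Descend and grip.

>>> jog_arm:
  deltas: [-0.002,-0.004,0.04,0,0,0,1,-0.002,-0.004,0.08,0,0,0,1,-0.002,-0.004,0.115,0,0,0,1,-0.002,-0.004,0.137,0,0,0,1,-0.002,-0.004,0.147,0,0,0,1,-0.002,-0.004,0.147,0,0,0,1,-0.002,-0.004,0.147,0,0,0,1]

```text
time: 24.1
tool_pos: [0.4361, -0.1914, 0.0559]
tcp_rot: [1.451, 2.785, 0.0]
wrist_force: [-0.4, -0.2, 0.7]
width: 0.998
grip_force: 0.0
```

>>> jog_arm:
  deltas: [0,0,0,0,0,0,-1,0,0,0,0,0,0,-1,0,0,0,0,0,0,-1,0,0,0,0,0,0,-1,0,0,0,0,0,0,-1,0,0,0,0,0,0,-1,0,0,0,0,0,0,-1,0,0,0,0,0,0,-1]

```text
time: 24.9
tool_pos: [0.4361, -0.1921, 0.0562]
tcp_rot: [1.452, 2.783, 0.0]
wrist_force: [-1.0, 0.5, 6.3]
width: 0.485
grip_force: 40.7
```

```bash
python3 - <<'E'
from h import *
go((.4345,.0,.16,23.5),(.508,.1555,.16,12.4))
E
```

```text
t 24.9 pos [ 0.4361 -0.1921  0.0562] closing 34.91 w 0.485
[ 0.1583  0.1087 -0.104 ] [ 0.07  0.11 11.41]
[ 0.2437  0.258  -0.104 ] [ 0.09  0.1  22.51]
```

>>> jog_arm:
  deltas: [0,0,-0.03,0,0,0,-1,0,0,-0.075,0,0,0,-1,0,0,-0.12,0,0,0,-1,0,0,-0.12,0,0,0,-1,0.02,0.021,-0.12,0,0,3,-1,0.05,0.053,-0.12,0,0,8,-1,0.08,0.085,-0.12,0,0,14,-1,0.11,0.117,-0.12,0,0,20,-1]

```text
time: 25.7
tool_pos: [0.4677, -0.033, 0.1743]
tcp_rot: [-1.921, -2.485, 0.0]
wrist_force: [0.4, 0.9, -1.2]
width: 0.486
grip_force: 40.3
```

```bash
python3 - <<'E'
from h import *
go((.508,.1555,.16,12.4))
E
```

```text
t 25.7 pos [ 0.4677 -0.033   0.1743] closing 14.6 w 0.486
[0.1723 0.0866 0.0143] [-0.02 -0.01  2.2 ]
```

>>> jog_arm:
  deltas: [0.035,0.018,0,0,0,2.5,-1,0.075,0.038,0.004,0,0,2.5,-1,0.115,0.058,0.008,0,0,2.5,-1,0.15,0.075,0.012,0,0,2.5,-1,0.172,0.087,0.014,0,0,2.5,-1,0.172,0.087,0.014,0,0,2.5,-1,0.172,0.087,0.014,0,0,2.5,-1,0.172,0.087,0.014,0,0,2.5,-1]

```text
time: 26.5
tool_pos: [0.5073, 0.1533, 0.1604]
tcp_rot: [-1.969, -2.448, 0.002]
wrist_force: [-0.9, 0.3, -1.1]
width: 0.486
grip_force: 40.4
```

```bash
python3 - <<'E'
from h import *
go((.508,.1555,.068,12.4))
w=read_camera("wrist"); overlay(w,"w11")
E
```

```text
t 26.5 pos [0.5073 0.1533 0.1604] closing 12.39 w 0.486
[0.002  0.0012 0.0924] [-0.07  0.02 -0.01]
```

View pics/w11.png

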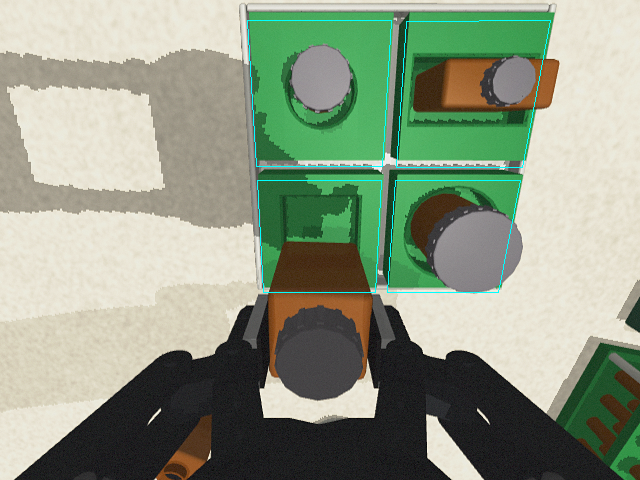

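The three packed containers stand upright: vial (321,78), oblong (513,80), jar (478,250). The square pocket at (320,222) lies under the bottle. Lower it.

>>> jog_arm:
  deltas: [0.002,0.001,0.02,0,0,0,-1,0.002,0.001,0.045,0,0,0,-1,0.002,0.001,0.065,0,0,0,-1,0.002,0.001,0.079,0,0,0,-1,0.002,0.001,0.087,0,0,0,-1,0.002,0.001,0.091,0,0,0,-1,0.002,0.001,0.0925,0,0,0,-1,0.002,0.001,0.0925,0,0,0,-1]

```text
time: 27.35
tool_pos: [0.5091, 0.1565, 0.0691]
tcp_rot: [1.968, 2.448, 0.001]
wrist_force: [0.6, 0.1, 0.2]
width: 0.485
grip_force: 40.4
```

>>> jog_arm:
  deltas: [0,0,0.001,0,0,0,-1,0,0,0.0015,0,0,0,-1,0,0,0.0015,0,0,0,-1]

```text
time: 27.65
tool_pos: [0.5087, 0.1566, 0.0673]
tcp_rot: [1.968, 2.448, 0.001]
wrist_force: [0.2, 0.1, 0.3]
width: 0.482
grip_force: 40.5
```

>>> jog_arm:
  deltas: [0,0,0.0005,0,0,0,-1,0,0,0.001,0,0,0,-1,0,0,0.001,0,0,0,-1,0,0,0.001,0,0,0,-1]

```text
time: 28.05
tool_pos: [0.5087, 0.1567, 0.0673]
tcp_rot: [1.968, 2.449, 0.001]
wrist_force: [-3.4, -0.8, 7.0]
width: 0.484
grip_force: 41.4
```

>>> jog_arm:
  deltas: [0,0,0,0,0,0,-0.2,0,0,0,0,0,0,0.1,0,0,0,0,0,0,0.5,0,0,0,0,0,0,0.6,0,0,0,0,0,0,0.6,0,0,0,0,0,0,0.6]

```text
time: 28.65
tool_pos: [0.5083, 0.1564, 0.0658]
tcp_rot: [-1.968, -2.449, 0.0]
wrist_force: [0.3, 0.1, -1.1]
width: 0.798
grip_force: 0.0
```

>>> jog_arm:
  deltas: [0,0,-0.03,0,0,0,0.6,0,0,-0.07,0,0,0,0.6,0,0,-0.11,0,0,0,0.6,0,0,-0.15,0,0,0,0.6,0,0,-0.18,0,0,0,0.6,0,0,-0.18,0,0,0,0.6,0,0,-0.18,0,0,0,0.6]

```text
time: 29.35
tool_pos: [0.5088, 0.1565, 0.2467]
tcp_rot: [1.967, 2.448, 0.002]
wrist_force: [-0.6, 0.7, 0.1]
width: 0.797
grip_force: 0.0
```

```bash
python3 - <<'E'
from h import *
w=read_camera("scene")["color"][120:320,150:540]; t=read_camera("top")["color"][150:360,100:520]
w=cv2.resize(w,None,fx=1.9,fy=1.4); t=cv2.resize(t,(w.shape[1],300))
cv2.imwrite("pics/end.png",np.vstack([w,t]))
E
```

```text
(no output)
```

View pics/end.png

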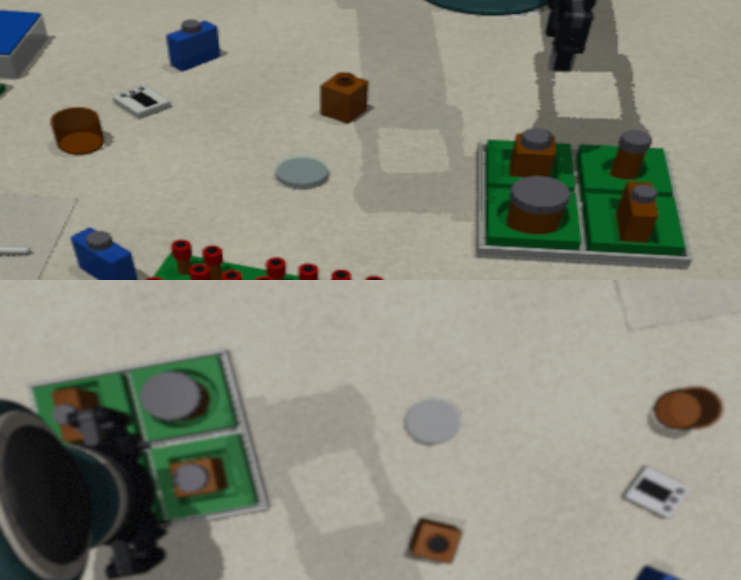

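All four containers stand upright in their own pockets, and the open jar and open square bottle haven't moved. The arm is clear, so I'm handing in.

```bash
python3 -c "
from workcell import finish_job
print(finish_job())"
```

```text
the job is handed in; nothing more can be done
None
```

I packed all four closed containers upright in their matching pockets, left both open look-alikes untouched, and handed the job in at about 29 s of the 106 s allowed; the hand-in returned no verdict.

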